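Release the solder spool from the gravity feeder with its hand lever

TASK

Press down the long end of the feeder's lever to raise the heavy steel flap, and keep it down until the waiting solder spool has rolled down the chute into the pickup pocket at its low end. Then ease the lever back up so that the flap comes down shut gently, without slamming, and move clear. Work only on the lever: do not touch the spool or the flap, grasp nothing, and leave the other things on the bench where they are.

Things in the scene. Friction and masses are not known exactly. Their poses are not given: they have to be found in the camera images.
- feeder: gravity feeder fixed to the bench: base plate (x 0.05 to 0.38, y -0.13 to 0.035 in its frame), lever along y = 0, and right of it a chute 48 mm wide inside, centreline y = -0.075, sloping 0.20 rad down to its end stop at x 0.07 (top z 0.067). Origin on the bench under the press plate at rest; x runs along the lever from press plate to pivot and up the chute, y left, z up.
- press_plate (a point): middle of the upper face of the press plate on the lever's long end: steel, 46 (along lever) x 50 x 6 mm, level, 152 mm above the bench at rest, nothing under it. Arc of 0.19 m radius, so nearly straight down: 36 mm just frees the spool, 60 mm raises the flap well clear, 71 mm is the stop. Pressing takes 5 to 10 N; if let go, the flap's weight brings it back hard.
- lever (a joint): lever angle in rad: 0 at rest (long end up), grows as the press plate goes down, stop at 0.37. Pivot at x 0.19, y 0, z 0.113 of the feeder. No catch or spring: only the flap's weight brings it back.
- flap (a joint): flap angle in rad: 0 shut, grows as it is raised; about 0.18 frees the spool, about 0.36 at the end of the lever's stroke. Let go from raised, it falls shut at several rad/s.
- flap_lip (a point): middle of the lower edge of the flap's down-turned lip, which stands across the chute and holds the spool back. The flap is a steel frame 64 mm wide, 155 mm long, about 1 kg, hinged at its uphill end (feeder x 0.335, z 0.128; posts up to z 0.135); a side pin on it rests on the lever's short end.
- spool: full solder spool, 50 mm diameter, 44 mm wide, 0.25 kg, grey flanges with bright metal winding, lying on its rims in the chute behind the lip, free to roll. Origin at its centre, its axis along its own y.
- pocket (a point): where the centre of the spool comes to rest in the pickup pocket, against the end stop at the chute's low end.
- empty_reel: bystander: empty grey reel standing on its flange on the bench, 50 mm diameter, 44 mm high; origin under its centre.
- flux_jar: bystander: small amber jar, 52 mm diameter, 60 mm high; origin under its centre.
- screwdriver: bystander: screwdriver 170 mm long lying on the bench; origin near its middle, shaft along its x.
Not all that is in view belongs to the job. Leave any blue or pink look-alike of the spool alone.

How it is judged:
By the outcome, as a careful person would: the job done as asked, in the order asked, and still so for the second after the job is handed in, with the robot touching nothing.
It also fails if it takes over 35 s, if anything falls off the work surface, if the arm or the gripper's body presses on something with over 40 N, if the wrist force passes 120 N, or if a joint passes its speed limit or range.

ROBOT

A 6-joint arm with a two-finger parallel gripper is mounted at the origin on the work surface. World frame = base frame: x ahead of the robot, y to its left, z up, the work surface at z = 0. Lengths are in mm, angles in rad, forces in N, time in s.
With the tool pointing down it reaches from about 400 to 925 mm from the base axis. Payload 12.5 kg.
Tool frame: the origin (TCP) lies midway between the tips of the shut fingers; the grasp point (between the pads) lies 19 mm behind it; y points along the fingers, x is the direction in which the jaws open and shut, and the axes are right-handed (so a half turn about y gives the same grasp; the last joint's range is limited). The gripper opens to 95 mm and grips with 3 to 60 N. Pads are 20 mm wide; open, the fingers measure 119 mm over their backs; the gripper's body (75 mm by 180 mm) begins 59 mm behind the grasp point.
Start: joints at [-1.308, 0.491, 1.559, -0, 1.092, -0.106], TCP at [225.334, -582.985, 214.661] pointing down, gripper open.
Joint ranges: [-3.1, 3.1], [-0.84, 2.19], [0.05, 2.79], [-1.13, 4.28], [0.06, 2.93], [-2.69, 2.69]. Speed limits (rad/s): [2.22, 2.22, 2.79, 3.14, 3.14, 3.14].

INTERFACE

Orientations are given as [roll, pitch, yaw] about the fixed x, y, z axes, in that order (R = Rz(yaw) Ry(pitch) Rx(roll)).
In Python, from cell import env, vision, job gives the robot as it stands.
- The arm moves only by the shell command python3 -m crank 'ROWS' [OPENING]. ROWS is JSON, a list of rows, each a list of 6 numbers: the shift along the tool's x, y, z in mm, then the turn, a rotation vector about the tool's x, y, z in degrees. In form: [[x, y, z, rx, ry, rz], ...]. A call has 1 to 5 rows; each row is the pose to reach, as a shift and turn from the pose measured when the call began, along the tool's axes at that moment; what a row does not reach only later rows make up. A row lasts 1/10 s, in which the tool goes at most 50 mm and 8.59 degrees, less where a joint would pass 70% of its speed; a pose out of reach is approached as far as the arm can. A call with a gripper value outside its range is refused whole. OPENING is the opening, from 0 (shut) to 1 (fully open), set as the call begins (- or left out, the last holds). The fingers move at their own pace and stop on an object; the grip force is fixed at half the most. Time passes only in rows, so rows that repeat a pose let the fingers close. It gives the time, the measured TCP pose, the force and the opening at its end, in the units of the state.
- env.state(): the state, without advancing time (a new reading comes with each control period).
- vision.read_camera(name): name is "side" or "top"; returns (picture, depth): 480x640x3 uint8, blue, green, red; 480x640 float32, mm along the optical axis (not along the pixel's ray), 0 where there is no reading.
- vision.calibration(name): a dict with "vertical_fov" (degrees; the focal length in pixels is half the picture's height over the tangent of half this angle, whatever the lens; pixels are square), "cx", "cy" (the principal point, pixels), "dist" ([k1, k2, p1, p2, k3] as OpenCV has them; the pictures are not rectified), "pose" (4x4, takes a point from camera to world coordinates). Camera axes: x right, y down, z forward; pixel columns grow to the right and rows downward; lengths in mm; the calibration is good to about 2 mm. A picture is of the moment at which its call begins. calibration takes no time and is no camera call.
- job.job_done(): hands the job in, once; it reports no verdict.
The state is a dict: "t": time; "joints": joint angles; "qvel": joint speeds; "tau": joint torques, N m; "eef_pos": TCP position; "tcp_rot": TCP orientation; "ft_force": force on the tool from outside, world axes, zero at the start; "moment": the same for the moment, N m; "opening": opening from 0.0 (shut) to 1.0 (fully open).
Only numpy, scipy, OpenCV 4.12 (cv2) and the standard library are available. Lean on these libraries where they do the work, as an engineer would, in place of code of your own. Each camera call takes 0.05 s, during which the arm holds its last target.

## Working session

There is one attempt and no reset: what is moved stays moved. The work goes in short steps, Python scripts to look and compute and a shell command to move; the robot and the scene stay as the last step left them, time stands still between calls to the robot, and variables do not carry over. Pictures are saved under pics/ and viewed, and the job is handed in when it is done.

```bash
mkdir -p pics; ls; python3 - <<'E'
from cell import env, vision, job
import cv2
print(env.state())
for n in("side","top"):
    p,d=vision.read_camera(n); cv2.imwrite(f"pics/{n}0.png",p)
    import numpy as np; np.save(f"pics/{n}0.npy",d)
    print(vision.calibration(n))
E
```

```text
pics
{'t': 0.0, 'joints': array([-1.30759527e+00,  4.91524926e-01,  1.55944449e+00, -3.63972756e-05,
        1.09169434e+00, -1.05619871e-01]), 'qvel': array([ 1.80681024e-03, -1.82177893e-03,  6.83644830e-04,  5.78989979e-05,
       -7.65670087e-04, -1.99711033e-03]), 'tau': array([-7.93321815e-04, -6.12652588e+01, -2.58182609e+01,  6.92316354e-02,
        4.82430216e-02, -1.09941921e-04]), 'eef_pos': array([ 225.26060685, -582.7355778 ,  214.08497335]), 'tcp_rot': array([-1.57071551e+00,  1.06853564e-03, -1.20195856e+00]), 'ft_force': array([ 0.19605427,  0.0875952 , -0.49450852]), 'moment': array([-0.0276272 ,  0.00368031,  0.02364199]), 'opening': 0.9994954503824469}
{'vertical_fov': 55.834079191648804, 'cx': 320.9497277593546, 'cy': 238.16691567728589, 'dist': array([-0.05951691,  0.        ,  0.        ,  0.        ,  0.        ]), 'pose': array([[-9.41306197e-01, -2.34367538e-01,  2.42929004e-01,
         4.42005937e+02],
       [-3.37334529e-01,  6.27192411e-01, -7.02022147e-01,
         5.95138833e+02],
       [ 1.21679744e-02, -7.42766139e-01, -6.69440366e-01,
         6.82749308e+02],
       [ 0.00000000e+00,  0.00000000e+00,  0.00000000e+00,
         1.00000000e+00]])}
{'vertical_fov': 54.69795701518663, 'cx': 327.2537960410727, 'cy': 239.78725675778006, 'dist': array([-0.02349994,  0.        ,  0.        ,  0.        ,  0.        ]), 'pose': array([[ 5.90768975e-03, -9.97729240e-01,  6.70929432e-02,
         5.64260621e+02],
       [-9.99943967e-01, -5.30477328e-03,  9.16089351e-03,
        -9.35189611e+00],
       [-8.78417846e-03, -6.71433036e-02, -9.97704673e-01,
         1.13259214e+03],
       [ 0.00000000e+00,  0.00000000e+00,  0.00000000e+00,
         1.00000000e+00]])}
```

View pics/side0.png

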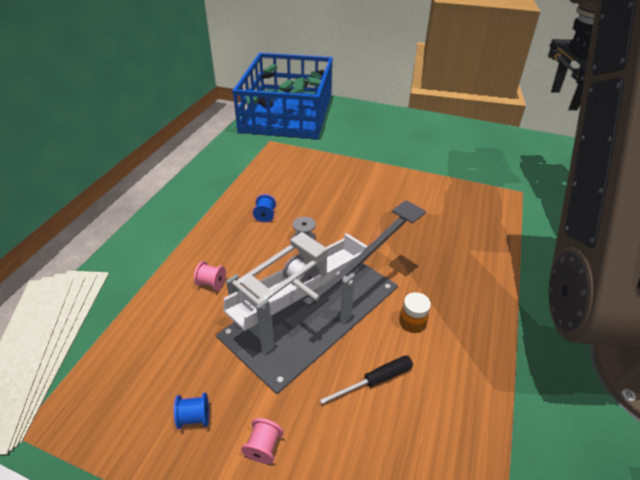

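View pics/top0.png

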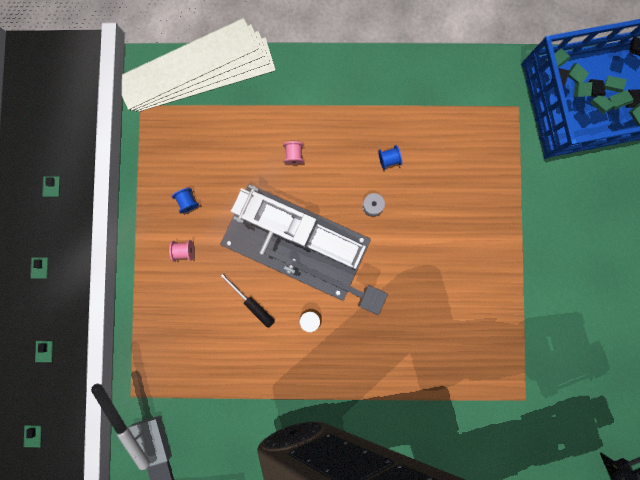

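The top view shows the press plate at about (373,299), with the lever running up-left to the chute. In the side view the plate is at (408,212). The jar is at top (310,321), the reel at (374,204) and the spool sits under the flap. Next I'll measure the plate.

```bash
cat > h.py <<'E'
import numpy as np, cv2
from cell import env, vision, job
def K(n):
    c=vision.calibration(n); f=240/np.tan(np.radians(c["vertical_fov"])/2)
    return np.array([[f,0,c["cx"]],[0,f,c["cy"]],[0,0,1]]),np.array(c["dist"]),np.array(c["pose"])
def cast(n,uv,z):
    k,d,P=K(n); u=cv2.undistortPoints(np.array(uv,float).reshape(-1,1,2),k,d)[:,0]
    r=np.c_[u,np.ones(len(u))]@P[:3,:3].T; o=P[:3,3]
    return o+r*((z-o[2])/r[:,2])[:,None]
def cloud(n,D):
    k,d,P=K(n); v,u=np.mgrid[0:480,0:640]
    q=cv2.undistortPoints(np.c_[u.ravel(),v.ravel()].astype(float).reshape(-1,1,2),k,d)[:,0]
    X=np.c_[q,np.ones(len(q))]*D.reshape(-1,1)
    X=X@P[:3,:3].T+P[:3,3]; X[D.ravel()==0]=np.nan
    return X.reshape(480,640,3)
def proj(n,X):
    k,d,P=K(n); W=np.linalg.inv(P)
    return cv2.projectPoints(np.array(X,float).reshape(-1,1,3),cv2.Rodrigues(W[:3,:3])[0],W[:3,3],k,d)[0][:,0]
E
python3 - <<'E'
from h import *
for n,(u0,u1,v0,v1) in (("top",(345,400,270,330)),("side",(380,435,190,235))):
    im=cv2.imread(f"pics/{n}0.png"); X=cloud(n,np.load(f"pics/{n}0.npy"))
    m=np.zeros((480,640),np.uint8); z=X[...,2]
    m[v0:v1,u0:u1]=((z>142)&(z<165))[v0:v1,u0:u1]
    m=cv2.morphologyEx(m,cv2.MORPH_OPEN,np.ones((7,7)))
    c=max(cv2.findContours(m,0,1)[0],key=cv2.contourArea); mm=m>0
    p=X[mm]; print(n,mm.sum(),np.nanmedian(p,0),np.nanmin(p,0),np.nanmax(p,0))
    M=cv2.moments(c); uv=[M['m10']/M['m00'],M['m01']/M['m00']]; b=cv2.boxPoints(cv2.minAreaRect(c)); 
    print(uv,cast(n,uv,152),cast(n,b,152).round(1))
# base plate screws, top view
im=cv2.imread("pics/top0.png"); cv2.imwrite("pics/topz.png",cv2.resize(im[170:330,210:410],None,fx=4,fy=4,interpolation=2))
im=cv2.imread("pics/side0.png"); cv2.imwrite("pics/sidez.png",cv2.resize(im[190:390,210:440],None,fx=3,fy=3,interpolation=2))
E
```

```text
top 471 [504.07469644 -95.36041707 152.54484178] [ 478.82664309 -118.28520737  142.12867026] [531.28560657 -71.84710469 158.18649798]
[372.3052023121387, 299.62581888246626] [[504.79872599 -95.67517741 152.        ]] [[ 486.2  -67.5  152. ]
 [ 535.9  -79.9  152. ]
 [ 524.8 -125.4  152. ]
 [ 475.2 -112.9  152. ]]
side 414 [505.86826291 -91.36683622 150.28609786] [ 479.52630983 -121.6154375   142.66723057] [532.15425745 -66.16967922 152.97300524]
[408.3992963940193, 211.5532102022867] [[505.48818841 -89.65096796 152.        ]] [[ 533.   -70.2  152. ]
 [ 529.4 -127.2  152. ]
 [ 477.6 -105.9  152. ]
 [ 483.3  -51.4  152. ]]
```

View pics/topz.png

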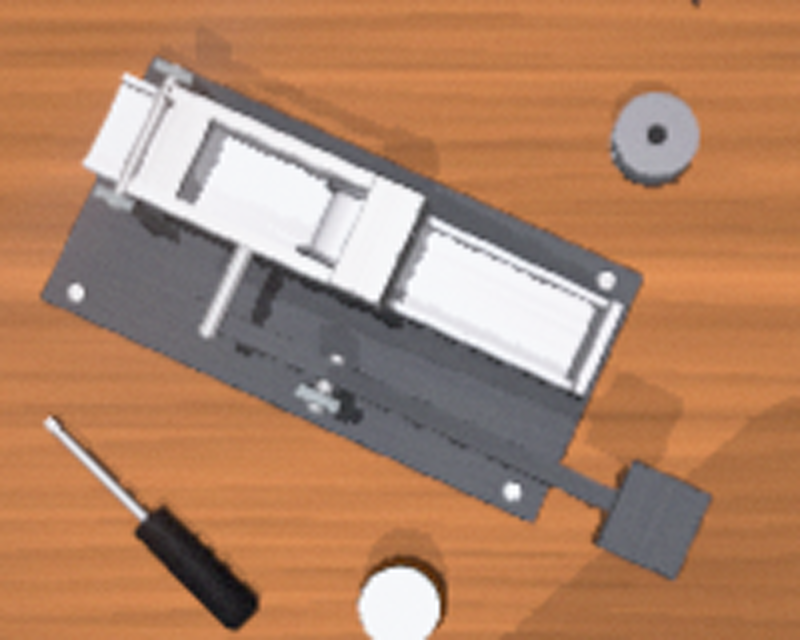

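View pics/sidez.png

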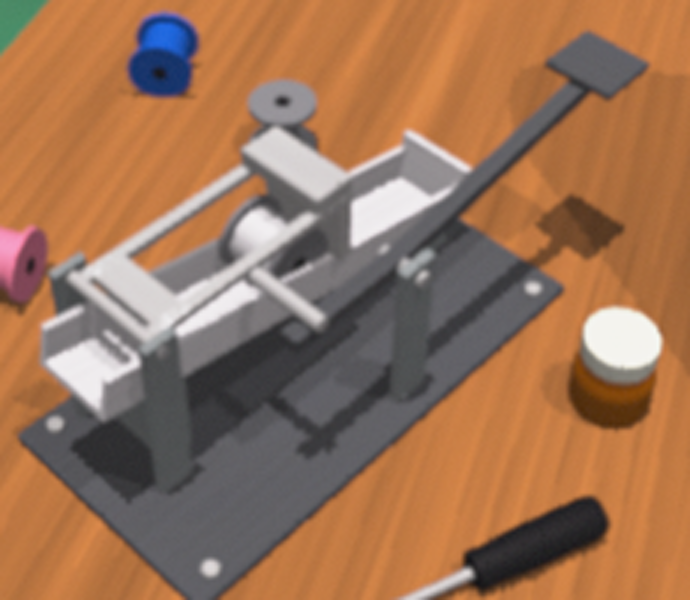

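```bash
python3 - <<'E'
from h import *
t=cast("top",np.array([[635,460],[712,495],[678,578],[598,545]])/4+[209.6,169.6],152)
s=cast("side",np.array([[590,32],[648,66],[608,97],[547,65]])/3+[209.7,189.7],152)
print(t.round(1),t.mean(0),s.round(1),s.mean(0))
e=cast("top",np.array([[535,520],[45,300],[640,270]])/4+[209.6,169.6],6); d=e[1]-e[0]; a=np.arctan2(d[1],d[0]);print(e,np.degrees(a),np.linalg.norm(d))
# origin from base plate corner (0.05,0.035)
R=np.array([[np.cos(a),-np.sin(a)],[np.sin(a),np.cos(a)]])
print(e[0][:2]-R@[50,35], e[2][:2]-R@[50,-130])
st=env.state(); from scipy.spatial.transform import Rotation as Ro
T=Ro.from_euler('xyz',st['tcp_rot']); goal=np.array([504.5,-93,175])
print(T.as_matrix().round(3), T.inv().apply(goal-st['eef_pos']))
E
```

```text
[[ 536.2  -87.4  152. ]
 [ 518.1 -127.8  152. ]
 [ 474.7 -109.9  152. ]
 [ 491.6  -68.   152. ]] [505.16035485 -98.2631174  152.        ] [[ 516.2 -122.7  152. ]
 [ 474.6 -100.9  152. ]
 [ 492.4  -61.8  152. ]
 [ 534.7  -79.2  152. ]] [504.46745068 -91.14113056 152.        ]
[[ 495.58512904  -38.70057132    6.        ]
 [ 626.87240581  260.52732392    6.        ]
 [ 647.12136347 -101.99819355    6.        ]] 66.31036963864548 326.76242490807175
[507.54676292 -98.54970928] [507.9866688  -95.55329334]
[[ 0.36  -0.     0.933]
 [-0.933  0.001  0.36 ]
 [-0.001 -1.     0.   ]] [-356.14193776   39.51497336  436.99872099]
```

```bash
python3 -m crank '[[-15,3,18,0,-6,0],[-40,6,50,0,-14,0],[-67,9,83,0,-22,0],[-94,12,116,0,-30,0],[-120,14,148,0,-38,0]]' 0
```

```text
t: 0.6
eef_pos: [320.5, -415.8, 199.9]
tcp_rot: [-1.57, 0.001, -0.533]
ft_force: [0.3, 0.1, 0.0]
opening: 0.637
```

```bash
cat > rem.py <<'E'
from h import *
from scipy.spatial.transform import Rotation as Ro
import sys
def rem(goal,ang=66.0):
    s=env.state(); T=Ro.from_euler('xyz',s['tcp_rot']); a=np.radians(ang)
    z=np.array([np.cos(a),np.sin(a),0]); y=np.array([0,0,-1.]); x=np.cross(y,z)
    G=Ro.from_matrix(np.c_[x,y,z])
    print('t',s['t'],'pos',s['eef_pos'].round(1),'F',s['ft_force'].round(1),'op',round(s['opening'],2),'shift',T.inv().apply(np.array(goal)-s['eef_pos']).round(1),'rot',np.degrees((T.inv()*G).as_rotvec()).round(1), 'j',s['joints'].round(2))
if __name__=="__main__": rem([float(v) for v in sys.argv[1:4]])
E
python3 rem.py 505 -95 190
```

```text
t 0.6 pos [ 320.5 -415.8  199.9] F [0.3 0.1 0. ] op 0.64 shift [ -4.2  10.3 370. ] rot [-0.1 -6.6 -0.1] j [-1.04  0.37  1.82  0.    0.96 -0.51]
```

```bash
python3 -m crank '[[-1,0,40,0,-3,0],[-1,0,85,0,-6.6,0],[-2,0,130,0,-6.6,0],[-2,0,175,0,-6.6,0],[-3,0,215,0,-6.6,0]]' 0; python3 rem.py 505 -95 190
```

```text
t: 1.1
eef_pos: [427.8, -227.2, 200.0]
tcp_rot: [-1.569, 0.001, -0.418]
ft_force: [0.2, -1.2, -0.7]
opening: 0.214
t 1.1 pos [ 427.8 -227.2  200. ] F [ 0.2 -1.2 -0.7] op 0.21 shift [ 16.9  10.2 152.1] rot [-0.1  0.1 -0.1] j [-0.63  0.31  1.91  0.    0.92 -0.21]
```

```bash
python3 -m crank '[[4,0,40,0,0,0],[9,0,80,0,0,0],[13,0,115,0,0,0],[16,3,140,0,0,0],[17,6,152,0,0,0]]' 0;python3 -m crank '[[0,0,0,0,0,0],[0,0,0,0,0,0]]' 0; python3 - <<'E'
from h import *
from rem import rem
rem([505,-95,152])
for n in("side","top"):
    p,d=vision.read_camera(n); s=env.state()
    uv=proj(n,[s['eef_pos'],[505,-95,152]]); print(n,uv)
    c=uv[1].astype(int); x0,y0=max(c[0]-90,0),max(c[1]-100,0)
    cv2.imwrite(f"pics/{n}1.png",cv2.resize(p[y0:y0+150,x0:x0+180],None,fx=3,fy=3,interpolation=2)); print(x0,y0)
E
```

```text
t: 1.6
eef_pos: [505.7, -93.4, 193.9]
tcp_rot: [-1.569, 0.002, -0.416]
ft_force: [-0.0, -0.1, 0.4]
opening: 0.003
t: 1.8
eef_pos: [505.4, -93.8, 193.7]
tcp_rot: [-1.57, 0.002, -0.416]
ft_force: [-0.6, -0.5, -0.1]
opening: 0.005
t 1.8 pos [505.4 -93.8 193.7] F [-0.6 -0.5 -0.1] op 0.01 shift [ 0.2 41.7 -1.2] rot [-0.1  0.2 -0.1] j [-0.31  0.36  1.85  0.    0.93  0.1 ]
side [[412.18944251 192.25691213]
 [409.2177098  209.95598834]]
319 109
top [[373.49402344 300.64629956]
 [371.98347596 299.52751593]]
281 199
```

View pics/side1.png

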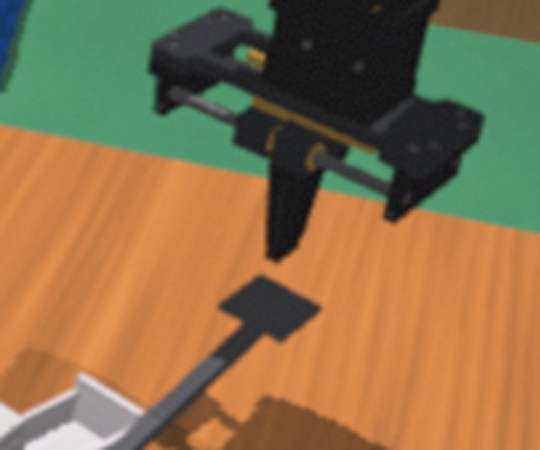

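View pics/top1.png

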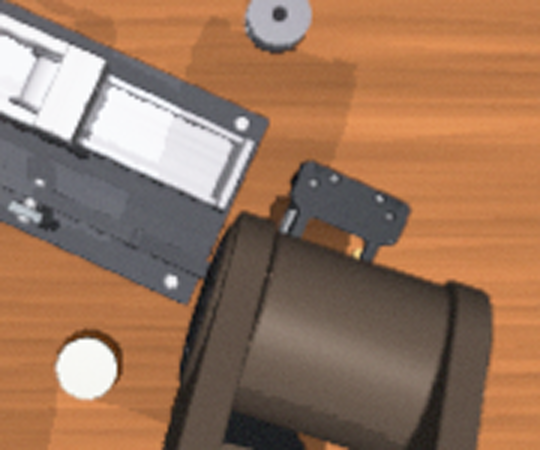

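The tip is centred over the plate: the side view has the tip at (413,196) above the plate centre at (409,212). Now I'll descend to contact.

```bash
python3 -m crank '[[0,10,-1,0,0,0],[0,20,-1,0,0,0],[0,28,-1,0,0,0],[0,34,-1,0,0,0],[0,36,-1,0,0,0]]' 0; python3 -m crank '[[0,3,0,0,0,0],[0,5,0,0,0,0],[0,7,0,0,0,0],[0,9,0,0,0,0],[0,11,0,0,0,0]]' 0
```

```text
t: 2.4
eef_pos: [504.6, -95.2, 157.0]
tcp_rot: [-1.57, 0.003, -0.417]
ft_force: [0.1, -0.3, 0.9]
opening: 0.004
t: 2.9
eef_pos: [504.6, -95.6, 146.5]
tcp_rot: [-1.57, 0.002, -0.417]
ft_force: [-2.3, -3.1, 6.5]
opening: 0.003
```

```bash
python3 -m crank '[[0,4,0,0,0,0],[0,8,0,0,0,0],[0,12,0,0,0,0],[0,16,0,0,0,0],[0,20,0,0,0,0]]' 0; python3 -m crank '[[0,4,0,0,0,0],[0,8,0,0,0,0],[0,12,0,0,0,0],[0,16,0,0,0,0],[0,20,0,0,0,0]]' 0; python3 rem.py 505 -95 90
```

```text
t: 3.4
eef_pos: [504.8, -96.4, 127.1]
tcp_rot: [-1.571, 0.0, -0.416]
ft_force: [-2.9, -6.8, 7.6]
opening: 0.004
t: 3.9
eef_pos: [504.7, -96.9, 107.7]
tcp_rot: [-1.572, -0.0, -0.416]
ft_force: [-4.3, -3.7, 8.8]
opening: 0.0
t 3.9 pos [504.7 -96.9 107.7] F [-4.3 -3.7  8.8] op 0.0 shift [-0.5 17.7  1.9] rot [0.1 0.2 0. ] j [-0.32  0.48  1.94 -0.    0.72  0.1 ]
```

```bash
python3 -m crank '[[0,4,0,0,0,0],[0,8,0,0,0,0],[0,12,0,0,0,0],[0,15,0,0,0,0],[0,17,0,0,0,0]]' 0; python3 -m crank '[[0,0,0,0,0,0],[0,0,0,0,0,0],[0,0,0,0,0,0],[0,0,0,0,0,0],[0,0,0,0,0,0]]' 0; python3 - <<'E'
from h import *
ps=[vision.read_camera(n)[0] for n in("side","top")]
cv2.imwrite("pics/side2.png",cv2.resize(ps[0][170:370,200:440],None,fx=3,fy=3,interpolation=2))
cv2.imwrite("pics/top2.png",cv2.resize(ps[1][170:330,210:410],None,fx=3,fy=3,interpolation=2))
E
```

```text
t: 4.4
eef_pos: [505.1, -96.5, 91.5]
tcp_rot: [-1.571, -0.002, -0.416]
ft_force: [-2.3, 4.4, 14.9]
opening: 0.006
t: 4.9
eef_pos: [505.1, -96.5, 92.1]
tcp_rot: [-1.571, -0.002, -0.416]
ft_force: [-2.5, 0.4, 8.3]
opening: 0.002
```

View pics/side2.png

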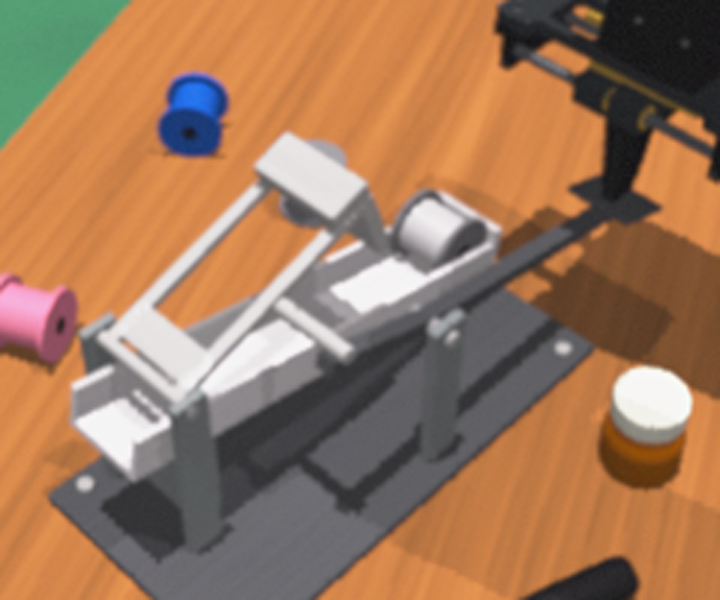

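View pics/top2.png

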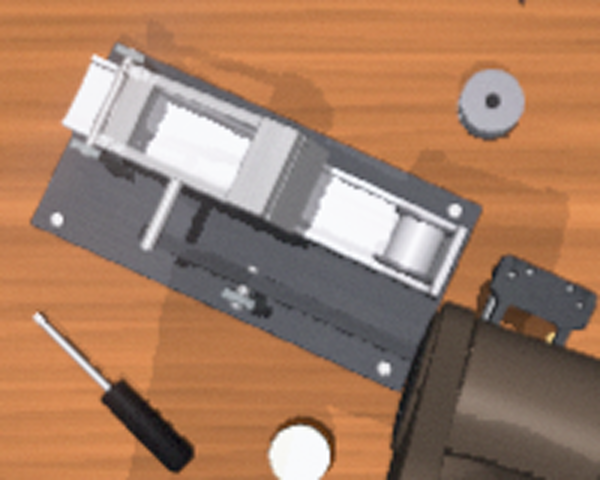

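The flap is up and the spool is at the low end: side crop (437,228), top crop (416,243), by the end stop. I'll hold a little longer to confirm it has settled.

```bash
python3 -m crank '[[0,0,0,0,0,0],[0,0,0,0,0,0],[0,0,0,0,0,0],[0,0,0,0,0,0],[0,0,0,0,0,0]]' 0; python3 -m crank '[[0,0,0,0,0,0],[0,0,0,0,0,0],[0,0,0,0,0,0],[0,0,0,0,0,0],[0,0,0,0,0,0]]' 0; python3 - <<'E'
from h import *
p=vision.read_camera("top")[0]
c=p[170:330,210:410]; o=cv2.imread("pics/top2.png")
cv2.imwrite("pics/top3.png",cv2.resize(c,None,fx=3,fy=3,interpolation=2))
n=cv2.imread("pics/top3.png"); d=cv2.absdiff(n,o)[190:300,290:480].max(2); print(d.max(),(d>40).sum())
E
python3 rem.py 505 -95 150
```

```text
t: 5.5
eef_pos: [505.1, -96.5, 92.6]
tcp_rot: [-1.571, -0.002, -0.416]
ft_force: [-2.1, -0.3, 6.1]
opening: 0.002
t: 6.0
eef_pos: [505.0, -96.5, 93.1]
tcp_rot: [-1.571, -0.003, -0.416]
ft_force: [-1.9, 0.2, 6.3]
opening: 0.005
44 2
t 6.05 pos [505.1 -96.5  93.1] F [-2.5 -0.7  6. ] op 0.0 shift [ -0.5 -56.9   1.3] rot [0.  0.2 0.2] j [-0.32  0.5   1.95 -0.    0.68  0.1 ]
```

View pics/top3.png

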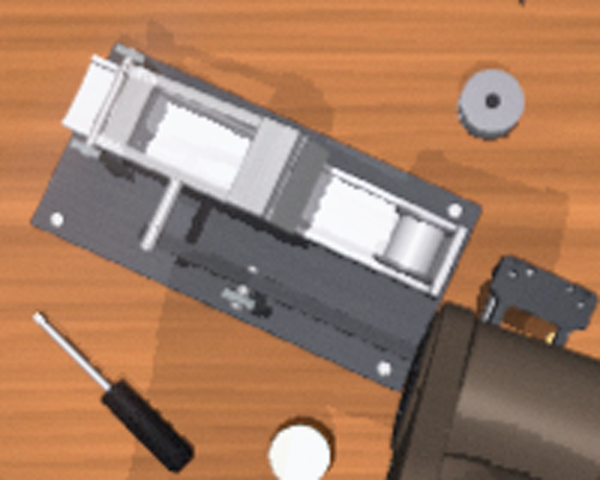

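The spool is stationary in the pocket. Easing the lever up slowly.

```bash
for i in 1; do python3 -m crank '[[0,-2,0,0,0,0],[0,-5,0,0,0,0],[0,-8,0,0,0,0],[0,-11,0,0,0,0],[0,-14,0,0,0,0]]' 0; done; python3 -m crank '[[0,-3,0,0,0,0],[0,-6,0,0,0,0],[0,-9,0,0,0,0],[0,-12,0,0,0,0],[0,-15,0,0,0,0]]' 0;  python3 -m crank '[[0,-2,0,0,0,0],[0,-4,0,0,0,0],[0,-6,0,0,0,0],[0,-8,0,0,0,0],[0,-10,0,0,0,0]]' 0
```

```text
t: 6.55
eef_pos: [504.9, -96.9, 107.6]
tcp_rot: [-1.572, -0.003, -0.415]
ft_force: [-3.3, -4.7, 5.2]
opening: 0.004
t: 7.05
eef_pos: [505.0, -96.9, 123.1]
tcp_rot: [-1.572, -0.003, -0.415]
ft_force: [-2.9, -0.8, 5.2]
opening: 0.002
t: 7.55
eef_pos: [505.2, -96.4, 133.6]
tcp_rot: [-1.571, -0.004, -0.416]
ft_force: [0.1, 2.9, 5.0]
opening: 0.003
```

```bash
python3 -m crank '[[0,-1.5,0,0,0,0],[0,-3,0,0,0,0],[0,-4.5,0,0,0,0],[0,-6,0,0,0,0],[0,-7.5,0,0,0,0]]' 0; python3 -m crank '[[0,-1,0,0,0,0],[0,-2,0,0,0,0],[0,-3,0,0,0,0],[0,-4,0,0,0,0],[0,-5,0,0,0,0]]' 0;  python3 -m crank '[[0,-0.6,0,0,0,0],[0,-1.2,0,0,0,0],[0,-1.8,0,0,0,0],[0,-2.4,0,0,0,0],[0,-3,0,0,0,0]]' 0;  python3 -m crank '[[0,-0.6,0,0,0,0],[0,-1.2,0,0,0,0],[0,-1.8,0,0,0,0],[0,-2.4,0,0,0,0],[0,-3,0,0,0,0]]' 0
```

```text
t: 8.05
eef_pos: [505.6, -96.0, 141.6]
tcp_rot: [-1.57, -0.005, -0.416]
ft_force: [-0.2, 3.8, 6.2]
opening: 0.005
t: 8.55
eef_pos: [505.9, -95.6, 147.0]
tcp_rot: [-1.569, -0.006, -0.416]
ft_force: [1.3, 4.2, 4.2]
opening: 0.006
t: 9.05
eef_pos: [506.1, -95.6, 150.1]
tcp_rot: [-1.569, -0.006, -0.416]
ft_force: [0.5, 3.9, 5.0]
opening: 0.003
t: 9.55
eef_pos: [505.9, -95.8, 152.9]
tcp_rot: [-1.57, -0.005, -0.416]
ft_force: [0.7, 1.0, 0.0]
opening: 0.005
```

Contact is lost at z≈152, with the lever at rest. Continuing slowly, then moving clear.

```bash
python3 -m crank '[[0,-0.6,0,0,0,0],[0,-1.2,0,0,0,0],[0,-2,0,0,0,0],[0,-3,0,0,0,0],[0,-5,0,0,0,0]]' 0; python3 -m crank '[[0,-8,0,0,0,0],[0,-18,0,0,0,0],[0,-30,0,0,0,0],[0,-45,-10,0,0,0],[0,-60,-25,0,0,0]]' 0;python3 -m crank '[[0,-10,-30,0,0,0],[0,-20,-65,0,0,0],[0,-20,-100,0,0,0],[0,-20,-130,0,0,0],[0,-20,-150,0,0,0]]' 0;python3 -m crank '[[0,0,0,0,0,0],[0,0,0,0,0,0],[0,0,0,0,0,0],[0,0,0,0,0,0],[0,0,0,0,0,0]]' 0; python3 - <<'E'
from h import *
s=cv2.imread("pics/side0.png"); t=cv2.imread("pics/top0.png")
o={}
for n in("side","top"):
    o[n],d=vision.read_camera(n); np.save(f"pics/{n}4.npy",d)
    X=cloud(n,d); X0=cloud(n,np.load(f"pics/{n}0.npy"))
    if n=="top": sl=np.s_[294:304,368:378]; print("plate z",np.nanmedian(X0[sl][...,2]),np.nanmedian(X[sl][...,2]))
cv2.imwrite("pics/side4.png",cv2.resize(o["side"][170:370,200:440],None,fx=3,fy=3,interpolation=2))
cv2.imwrite("pics/top4.png",o["top"])
E
```

```text
t: 10.05
eef_pos: [505.8, -95.7, 157.9]
tcp_rot: [-1.57, -0.005, -0.416]
ft_force: [-0.6, 1.4, -0.2]
opening: 0.008
t: 10.55
eef_pos: [495.4, -118.4, 219.4]
tcp_rot: [-1.569, -0.006, -0.415]
ft_force: [0.2, 0.3, 0.6]
opening: 0.007
t: 11.05
eef_pos: [434.1, -257.3, 240.4]
tcp_rot: [-1.57, -0.007, -0.416]
ft_force: [0.1, 0.3, 0.6]
opening: 0.005
t: 11.55
eef_pos: [434.4, -256.6, 240.5]
tcp_rot: [-1.57, -0.007, -0.415]
ft_force: [0.2, 0.4, 0.5]
opening: 0.007
plate z 152.33334811864387 152.74744283893517
```

View pics/side4.png

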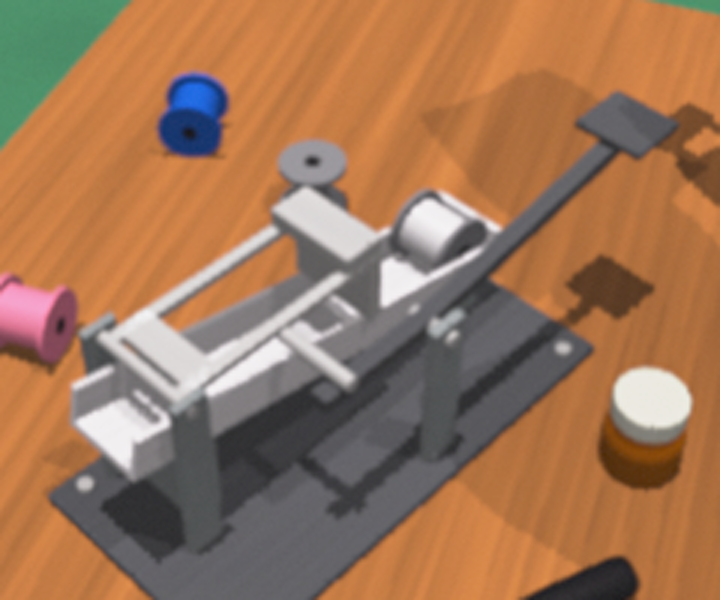

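View pics/top4.png

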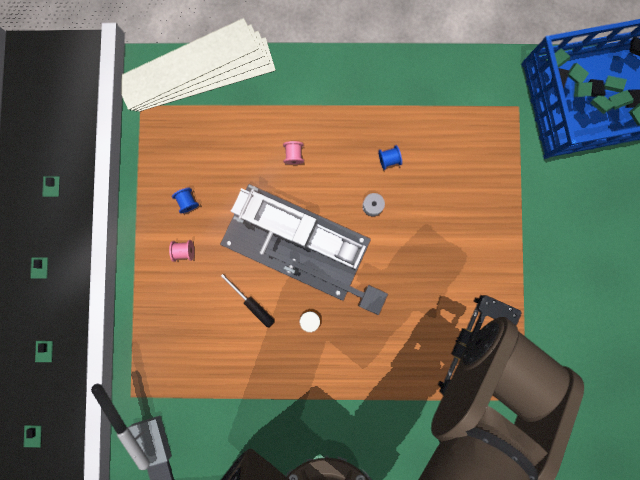

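The flap is shut, with its lip down at side crop (340,270). The plate is back at 152 mm, the spool is in the pocket at top (349,250), and the bystanders haven't moved. Handing in.

```bash
python3 -c "
from cell import job
print(job.job_done())"
```

```text
the job is handed in; nothing more can be done
None
```

The spool is in the pickup pocket, the flap is shut and the arm is clear. I handed the job in at about 11.7 s; it reports no verdict.

- **Pressing:** with the fingers shut, I pushed the press plate down about 60 mm. That raised the flap, and the spool rolled down to the end stop. I held the lever down for about 1.6 s, and two top pictures about 1 s apart showed the spool not moving.
- **Easing back:** I let the lever up over about 3.5 s, slowing to about 6 mm/s at the end. The fingers stayed in contact until the plate was back at its rest height of about 152 mm. The highest force reading I saw was about 15 N, from readings at the end of each move.
- **Final checks:** the last pictures show the flap shut, and the plate at 152.7 mm (152.3 mm at the start). By eye, the reel, jar, screwdriver and coloured spools are where they were. The arm's force reading was near zero.
- **Disagreements:** the two cameras differed by about 5 mm on the plate's position, so I aimed in between, and the fingers came down well within the plate. During the hold the fingers crept up about 1.5 mm, which made no difference.

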